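# Take the brass coupling out of the spatter box

## Robot

A 6-joint arm with a two-finger parallel gripper is mounted at the origin on the work surface; the furniture and walls round the work are solid. World frame = base frame: x ahead of the robot, y to its left, z up, the work surface at z = 0. Lengths are in mm, angles in rad, forces in N, time in s.
With the tool pointing down it reaches from about 350 to 975 mm from the base axis. Payload 7.1 kg.
Tool frame: the origin (TCP) lies at the very end of the fingers, on their centre line; the grasp point (between the pads) lies 19 mm behind it; y points along the fingers, x is the direction in which the jaws open and shut, and the axes are right-handed (so a half turn about y gives the same grasp; the last joint's range is limited). The gripper opens to 88 mm and grips with 3 to 60 N. Pads are 20 mm wide; open, the fingers measure 115 mm over their backs; the gripper's body (75 mm by 178 mm) begins 61 mm behind the grasp point.
Start: joints at [1.096, 0.423, 1.63, -0, 1.089, -0.019], TCP at [275.08, 561.191, 222.675] pointing down, gripper open.
Joint ranges: [-3, 3], [-0.9, 2.11], [0.09, 2.58], [-1.31, 4.45], [0.11, 2.69], [-2.54, 2.54]. Speed limits (rad/s): [2.39, 2.39, 3.01, 3.14, 3.14, 3.14].

## Interface

Orientations are given as a rotation vector (axis times angle).
In Python, from workcell import ctrl gives the robot as it stands. The module is installed in compiled form; this text tells all that it offers.
- The arm moves only by the tool carry_out, never from a script. Its arguments are lists of equal length, an entry for each row: "delta_pos": the shift along the tool's x, y, z in cm, a list of three; "rotation": the turn, a rotation vector about the tool's x, y, z in rad, a list of three. In form: {"delta_pos": [[dx, dy, dz], ...], "rotation": [[wx, wy, wz], ...]}. A call has 1 to 12 rows; each row is the pose to reach, as a shift and turn from the pose commanded when the call began, along the tool's axes at that moment; what a row does not reach only later rows make up. A row lasts 1/12 s, in which the tool goes at most 41.7 mm and 7.16 degrees, less where a joint would pass 70% of its speed; a pose out of reach is approached as far as the arm can. A call with a gripper value outside its range is refused whole. "hand" is the closure in counts, from 0 (fully open) to 255 (shut), set as the call begins (left out, the last holds). The fingers move at their own pace and stop on an object; the grip force is fixed at half the most. Time passes only in rows, so rows that repeat a pose let the fingers close. It gives the time, the measured TCP pose, the force and the opening at its end, in the units of the state.
- ctrl.get_obs(): the state, without advancing time (a new reading comes with each control period).
- ctrl.get_image(name): name is "scene" or "side" or "wrist"; returns the picture (480x640x3 uint8, red, green, blue); there is no depth.
- ctrl.camera_info(name): a dict with "fov_y" (degrees; the focal length in pixels is half the picture's height over the tangent of half this angle, whatever the lens; pixels are square), "cx", "cy" (the principal point, pixels), "R" (3x3) and "t" (3): a world point X has camera coordinates R X + t; the wrist camera has in their place "T_tool_cam" (4x4, takes a point from camera to tool coordinates, whose origin is the TCP and whose axes are the tool frame's). Camera axes: x right, y down, z forward; pixel columns grow to the right and rows downward; lengths in mm; the calibration is good to about 2 mm. A picture is of the moment at which its call begins: read the wrist's pose just before it. camera_info takes no time and is no camera call.
- ctrl.close_job(): hands the job in, once; it reports no verdict.
The state is a dict: "t": time; "qpos": joint angles; "qvel": joint speeds; "joint_torque": joint torques, N m; "ee_pos": TCP position; "orientation": TCP orientation; "ft_force": force on the tool from outside, world axes, zero at the start; "moment": the same for the moment, N m; "width": finger opening in mm.
Only numpy, scipy, OpenCV 4.12 (cv2) and the standard library are available. Lean on these libraries where they do the work, as an engineer would, in place of code of your own. Each camera call takes 0.05 s, during which the arm holds its last target.

## Task

Raise the flap of the green steel box by its red-sleeved handle, right over past upright so that it stays open by itself. Then take the brass coupling out of the box and put it in the blue tray. Leave the steel union nut in the box and the flap open.

Things in the scene. Friction and masses are not known exactly. Their poses are not given: they have to be found in the camera images.
- spatter_box: Green sheet-steel box fixed to the bench, 124 mm (x) by 230 mm (y) by 55 mm high, walls and floor 4 mm thick. Origin: centre of its underside, on the bench. Its own -x side is the front, with the flap's handle; its own +x side is the back, with the hinge; z up.
- flap (a joint): Green flap that covers the whole top of the box, 4 mm thick, 0.3 kg, hinged along the box's back rim. Angle in rad: 0 shut (level), 1.57 upright, 1.83 fully open, leaning back on its stop. It swings freely: let go below upright it falls shut, let go past upright it falls back to the stop and stays there.
- flap_handle (a point): Middle of the flap's handle: a round bar 12 mm thick, red sleeve 76 mm long, parallel to the hinge, in the plane of the flap, 166 mm from the hinge axis, on two legs 100 mm apart. Flap shut: 42 mm in front of the box, 58 mm above the bench, nothing under it. Pinched front to back from above, it turns in the grip, so the gripper can point down all along the arc.
- flap_hinge (a point): Middle of the flap's hinge axis, 58 mm above the bench, 62 mm behind the box's centre. The axis runs along the box's own y.
- coupling_center (a point): Centre of the brass (yellowish) pipe coupling, 46 mm long (its own y), 31 mm wide (its own x), 27 mm high, 0.11 kg, lying on the box's floor, its length roughly along the box's front-to-back direction, on either the left or the right side of the box. Centre 13.5 mm above what it lies on.
- nut_center (a point): Centre of the light grey steel union nut, a hexagon nut with a collar, 36 x 41 mm and 31 mm high, standing on the box's floor on the other side, about 104 mm from the coupling. It stays in the box.
- tray: Shallow open blue plastic tray fixed to the bench to the right of the box, 150 mm (its own x) by 130 mm (its own y), 22 mm high, walls and floor 4 mm thick. Origin: centre of its underside, on the bench.

How it is judged (in metres and radians):
On the way:
1. the flap is raised past upright while the coupling is still in the box (value of joint flap above 1.6 rad and distance between coupling_center and spatter_box below 0.12 m), for 0.2 s.
At the end, for the whole second after the job is handed in: The coupling lies in the tray (its centre within 64 mm of the tray's centre along its length, 54 mm across, and below 35 mm), the union nut is still inside the box, and the flap stands open past upright (over 1.6 rad) (x of coupling_center in the frame of tray between -0.064 and 0.064 m and y of coupling_center in the frame of tray between -0.054 and 0.054 m and height (world z) of coupling_center below 0.035 m and x of nut_center in the frame of spatter_box between -0.058 and 0.058 m and y of nut_center in the frame of spatter_box between -0.111 and 0.111 m and height (world z) of nut_center below 0.045 m and value of joint flap above 1.6 rad); the robot touches nothing.
It also fails if it takes over 56 s, if anything falls off the work surface, if the arm or the gripper's body presses on something with over 40 N, if the wrist force passes 120 N, or if a joint passes its speed limit or range.

## Working session

There is one attempt and no reset: what is moved stays moved. The work goes in short steps, Python scripts to look and compute and a tool call to move; the robot and the scene stay as the last step left them, time stands still between calls to the robot, and variables do not carry over. Pictures are saved under pics/ and viewed, and the job is handed in when it is done.

Besides the shell and the picture viewer there is one more tool, called after "Emit:" as name(argument=value, ...) on one line, values as JSON. carry_out: Moves the arm, as the interface text tells. Its arguments: {"type":"object","properties":{"delta_pos":{"type":"array","items":{"type":"array","items":{"type":"number"}}},"rotation":{"type":"array","items":{"type":"array","items":{"type":"number"}}},"hand":{"type":"number"}},"required":["delta_pos","rotation"]}

```bash
mkdir -p pics
python3 - <<'E'
from workcell import ctrl
import cv2,numpy as np
np.set_printoptions(precision=4,suppress=True)
o=ctrl.get_obs();print(o)
for n in ["scene","side","wrist"]:
    im=ctrl.get_image(n);cv2.imwrite(f"pics/{n}0.png",im[:,:,::-1]);print(n,ctrl.camera_info(n))
E
```

```text
{'t': 0.0, 'qpos': array([ 1.096 ,  0.4238,  1.6307, -0.    ,  1.0886, -0.019 ]), 'qvel': array([-0.0024, -0.0007,  0.0014, -0.0016,  0.0002, -0.0002]), 'joint_torque': array([ -0.004 , -54.4615, -27.367 ,   0.0642,   0.0226,  -0.0001]), 'ee_pos': array([274.8337, 560.7165, 221.9158]), 'orientation': array([-1.3918, -0.8663,  0.8684]), 'ft_force': array([0.0123, 0.4491, 0.2436]), 'moment': array([0.0114, 0.0106, 0.005 ]), 'width': 87.84278638617953}
scene {'fov_y': 55.189355737668166, 'cx': 317.96988904984255, 'cy': 241.07398273135257, 'R': array([[ 0.7291, -0.6843,  0.0132],
       [-0.3577, -0.3974, -0.845 ],
       [ 0.5835,  0.6113, -0.5346]]), 't': array([-422.5154,  238.972 ,  699.7086])}
side {'fov_y': 56.902079798644834, 'cx': 310.89137690694986, 'cy': 247.47065440975248, 'R': array([[-0.9991,  0.0421, -0.0002],
       [ 0.0188,  0.442 , -0.8968],
       [-0.0376, -0.896 , -0.4424]]), 't': array([522.8744,  86.4368, 842.2425])}
wrist {'fov_y': 65.934169990561, 'cx': 323.0231548911998, 'cy': 244.10294697510568, 'T_tool_cam': array([[   1.    ,   -0.0011,    0.0009,   -0.3101],
       [  -0.0012,   -0.275 ,    0.9614, -162.524 ],
       [  -0.0008,   -0.9614,   -0.2751,   76.8369],
       [   0.    ,    0.    ,    0.    ,    1.    ]])}
```

View pics/scene0.png

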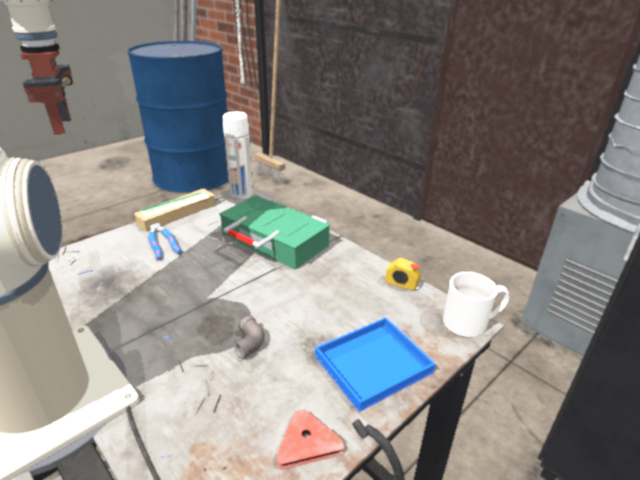

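View pics/side0.png

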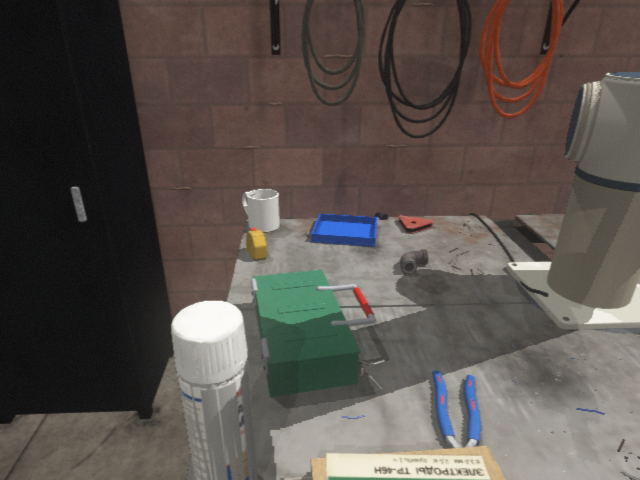

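View pics/wrist0.png

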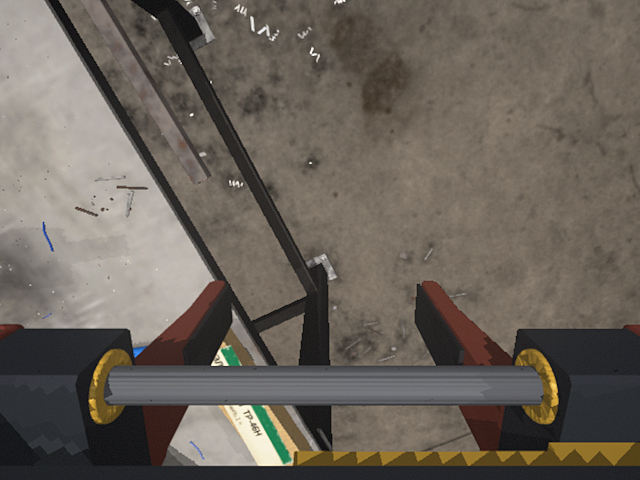

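The scene view shows the box at (275,230), its red handle at (241,238) and the tray at (375,360). The side view shows the lid at (305,315), the handle at (362,301) and the tray at (345,230). The wrist camera sees none of them.

```bash
cat > h.py <<'E'
import cv2,numpy as np
from workcell import ctrl
from scipy.spatial.transform import Rotation as Ro
np.set_printoptions(precision=3,suppress=True)
def cam(n,obs=None):
    c=ctrl.camera_info(n);f=240/np.tan(np.radians(c['fov_y']/2))
    if 'R' in c: R=np.array(c['R']);t=np.array(c['t'])
    else:
        T=np.array(c['T_tool_cam']);Rt=Ro.from_rotvec(obs['orientation']).as_matrix()
        Rwc=Rt@T[:3,:3];p=Rt@T[:3,3]+obs['ee_pos'];R=Rwc.T;t=-R@p
    return f,c['cx'],c['cy'],R,t
def ray(C,uv):
    f,cx,cy,R,t=C;d=R.T@np.array([(uv[0]-cx)/f,(uv[1]-cy)/f,1]);return -R.T@t,d/np.linalg.norm(d)
def onz(C,uv,z):
    p,d=ray(C,uv);return p+d*(z-p[2])/d[2]
def proj(C,X):
    f,cx,cy,R,t=C;x=R@np.array(X,float)+t;return np.array([f*x[0]/x[2]+cx,f*x[1]/x[2]+cy])
def tri(C1,u1,C2,u2):
    p,d=ray(C1,u1);q,e=ray(C2,u2)
    s=np.linalg.lstsq(np.c_[d,-e],q-p,rcond=None)[0];a=p+s[0]*d;b=q+s[1]*e
    return (a+b)/2,np.linalg.norm(a-b)
def mask(im,lo,hi): 
    h=cv2.cvtColor(im,cv2.COLOR_BGR2HSV)
    return cv2.inRange(h,lo,hi)
def blobs(m,k=2):
    cs,_=cv2.findContours(m,cv2.RETR_EXTERNAL,cv2.CHAIN_APPROX_NONE);return sorted(cs,key=cv2.contourArea)[::-1][:k]
E
python3 - <<'E'
from h import *
S=cam('scene');D=cam('side')
cs={}
for n,C in (('scene',S),('side',D)):
    im=cv2.imread(f'pics/{n}0.png')
    h=cv2.cvtColor(im,cv2.COLOR_BGR2HSV)
    blue=mask(im,(100,180,120),(115,255,255)); 
    for c in blobs(blue,3):
        if cv2.contourArea(c)<800: continue
        q=cv2.approxPolyDP(cv2.convexHull(c),4,True)[:,0]; print(n,'blue',q.tolist())
        print(' z22',[onz(C,u,22)[:2].round(0).tolist() for u in q])
    red=mask(im,(0,200,90),(8,255,255))|mask(im,(172,200,90),(180,255,255))
    for c in blobs(red,3): 
        r=cv2.minAreaRect(c);print(n,'red',r,[onz(C,r[0],58)])
    g=mask(im,(65,90,40),(88,255,255))
    c=blobs(g,1)[0];q=cv2.approxPolyDP(cv2.convexHull(c),3,True)[:,0];print(n,'green',q.tolist());print([onz(C,u,60)[:2].round(0).tolist() for u in q])
E
```

```text
scene blue [[385, 319], [433, 364], [432, 371], [359, 409], [317, 357], [317, 349]]
 z22 [[506.0, -254.0], [480.0, -376.0], [467.0, -383.0], [329.0, -353.0], [353.0, -239.0], [365.0, -226.0]]
scene red ((233.30003356933594, 233.4000244140625), (8.9442720413208, 2.236067771911621), 26.56505012512207) [array([440.893, 123.222,  58.   ])]
scene red ((240.25003051757812, 237.75003051757812), (2.8284268379211426, 0.7071067094802856), 45.0) [array([441.735,  98.329,  58.   ])]
scene red ((248.0500030517578, 241.85000610351562), (4.427187919616699, 0.9486832022666931), 18.43494987487793) [array([444.467,  73.763,  58.   ])]
scene green [[327, 245], [293, 267], [257, 250], [223, 226], [221, 214], [256, 196], [327, 223]]
[[558.0, -49.0], [454.0, -62.0], [438.0, 33.0], [440.0, 162.0], [467.0, 212.0], [584.0, 232.0], [622.0, 17.0]]
side red ((492.0, 11.0), (0.0, 0.0), 0.0) [array([ 5484.205, 12745.761,    58.   ])]
side green [[256, 276], [321, 270], [359, 350], [355, 368], [339, 383], [306, 390], [277, 360], [259, 312]]
[[621.0, 13.0], [505.0, -3.0], [467.0, 221.0], [477.0, 256.0], [501.0, 282.0], [542.0, 292.0], [578.0, 236.0], [608.0, 125.0]]
```

Run:
```python
import cv2,numpy as np
a=cv2.imread('pics/scene0.png')[180:280,200:350];b=cv2.imread('pics/side0.png')[255:405,240:390]
a=cv2.resize(a,None,fx=4,fy=4,interpolation=2)[:400];b=cv2.resize(b,None,fx=4,fy=4,interpolation=2)
cv2.imwrite('pics/a.png',a);cv2.imwrite('pics/b.png',b)
```

```text
(no output)
```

View pics/a.png

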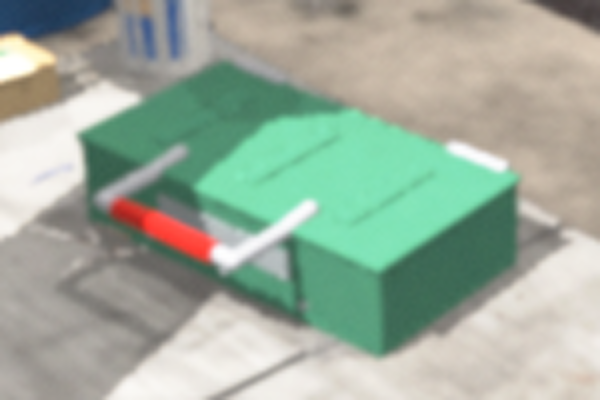

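View pics/b.png

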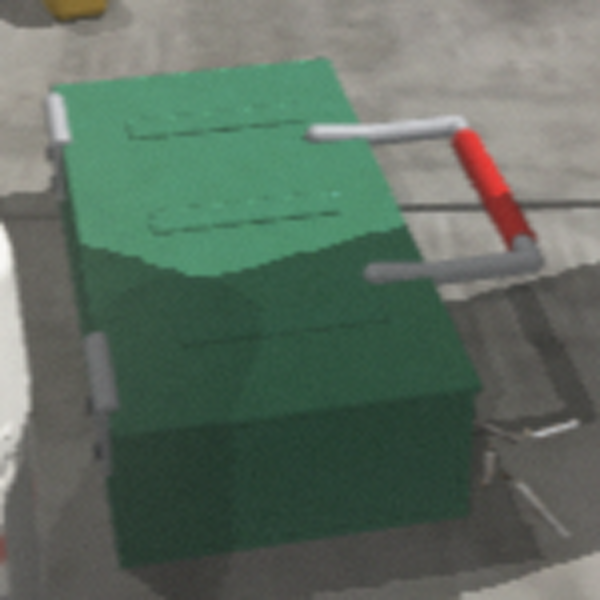

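The zoom gives the four lid corners and both sleeve ends in each view. I'll triangulate those.

Run:
```python
from h import *
S=cam('scene');D=cam('side')
P=dict(redL=((227.5,232.3),(370,313.8)),redR=((254.3,242.8),(356.3,288.8)),FL=((220,213.2),(360.5,351.8)),FR=((295,248),(321.3,270)),BR=((329.3,225),(253,277)),BL=((255.5,195.5),(268,363)))
for k,(u,v) in P.items():
    X,e=tri(S,u,D,v);z=58 if 'red' in k else 60
    print(k,X,'gap %.1f'%e,onz(S,u,z)[:2],onz(D,v,z)[:2])
```

```text
redL [436.409 135.458  58.049] gap 4.2 [434.125 135.521] [438.118 133.888]
redR [450.286  60.821  58.772] gap 1.8 [452.043  61.905] [449.362  60.375]
FL [467.28  220.219  57.708] gap 4.6 [467.736 216.586] [465.85  224.489]
FR [504.007  -9.29   56.673] gap 0.1 [500.784 -13.163] [504.377  -3.283]
BR [625.592  11.621  56.371] gap 1.8 [619.836   6.831] [625.694  16.745]
BL [588.643 239.83   57.665] gap 2.3 [584.422 235.518] [589.426 241.592]
```

```bash
cat >> h.py <<'E'
YAW=0.162; bx=np.array([np.cos(YAW),np.sin(YAW),0]);by=np.array([-np.sin(YAW),np.cos(YAW),0])
BC=np.array([546.4,115.6,0])
DN=np.array([0,0,-1.])
def Rx(x): return np.c_[x,DN,np.cross(x,DN)]
def delta(o,pos,R=None):
    R0=Ro.from_rotvec(o['orientation']).as_matrix()
    d=R0.T@(np.array(pos)-o['ee_pos'])/10
    w=Ro.from_matrix(R0.T@(R if R is not None else R0)).as_rotvec()
    return d,w
E
python3 - <<'E'
from h import *
o=ctrl.get_obs();S=cam('scene');R0=Ro.from_rotvec(o['orientation']).as_matrix();print(R0)
print('can',onz(S,(241,193),0), 'tray ok')
for s in (1,-1):
    print(s,delta(o,[443.5,98.4,222],Rx(s*bx)))
E
```

```text
[[ 0.44  -0.001 -0.898]
 [ 0.898 -0.001  0.44 ]
 [-0.001 -1.     0.   ]]
can [632.248 373.917   0.   ] tray ok
1 (array([-34.099,   0.049, -35.496]), array([ 0.001,  0.953, -0.001]))
-1 (array([-34.099,   0.049, -35.496]), array([-0.001, -2.189, -0.001]))
```

Emit:
carry_out(delta_pos=[[-0.7,0,-0.75],[-2,0,-2.1],[-3.5,0,-3.6],[-5,0,-5.2],[-6.6,0,-6.9],[-8.2,0,-8.5],[-9.8,0,-10.2],[-11.4,0,-11.8],[-13,0,-13.5],[-14.6,0,-15.2],[-16,0,-16.6],[-17,0,-17.7]], rotation=[[0,0,0],[0,0,0],[0,0,0],[0,0,0],[0,0,0],[0,0,0],[0,0,0],[0,0,0],[0,0,0],[0,0,0],[0,0,0],[0,0,0]], hand=150)

```text
t: 1.15
ee_pos: [359.2, 328.3, 222.5]
orientation: [-1.392, -0.866, 0.867]
ft_force: [0.3, 0.3, -0.5]
width: 36.4
```

Emit:
carry_out(delta_pos=[[-0.7,0,-0.75],[-2,0,-2.1],[-3.5,0,-3.6],[-5,0,-5.2],[-6.6,0,-6.9],[-8.2,0,-8.5],[-9.8,0,-10.2],[-11.4,0,-11.8],[-13,0,-13.5],[-14.6,0,-15.2],[-16.1,0,-16.8],[-17,0,-17.7]], rotation=[[0,0.05,0],[0,0.13,0],[0,0.21,0],[0,0.29,0],[0,0.37,0],[0,0.45,0],[0,0.53,0],[0,0.61,0],[0,0.7,0],[0,0.8,0],[0,0.88,0],[0,0.953,0]])

```text
t: 2.15
ee_pos: [443.4, 97.8, 222.7]
orientation: [-1.568, -0.123, 0.123]
ft_force: [-0.5, 0.5, 0.7]
width: 36.4
```

Emit:
carry_out(delta_pos=[[0,0,0],[0,0,0],[0,0,0]], rotation=[[0,0,0],[0,0,0],[0,0,0]])

```text
t: 2.4
ee_pos: [442.8, 100.2, 222.6]
orientation: [-1.567, -0.128, 0.129]
ft_force: [-0.8, -0.4, 0.5]
width: 36.2
```

Run:
```python
from h import *
o=ctrl.get_obs();print(o['t'],o['ee_pos'],o['width'],o['ft_force'])
im=ctrl.get_image('wrist');cv2.imwrite('pics/w1.png',im[:,:,::-1])
print(delta(o,[443.5,98.4,39],Rx(bx)))
C=cam('wrist',o);print(proj(C,[443.5,98.4,58]))
```

```text
2.4 [442.797 100.179 222.606] 36.229568297157215 [-0.764 -0.445  0.479]
(array([ 0.046, 18.361, -0.189]), array([-0.   ,  0.002, -0.   ]))
[324.886 227.794]
```

View pics/w1.png

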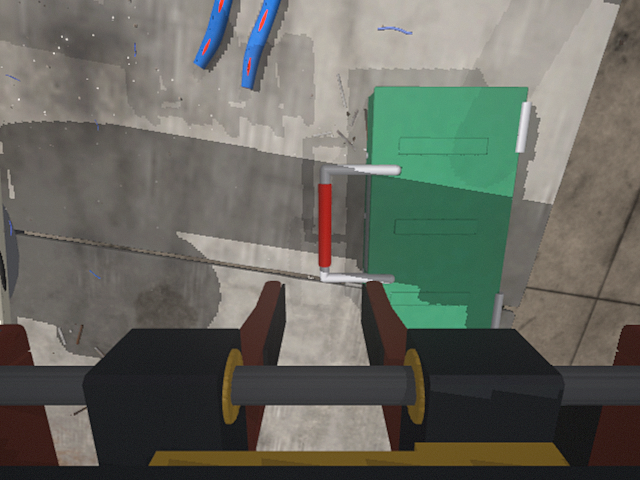

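The wrist view shows the sleeve from (324,183) to (324,267), centred at (324.5,225). My prediction was (325,228), so I'll go down.

Emit:
carry_out(delta_pos=[[0,1,-0.1],[0,3,-0.2],[0,5,-0.2],[0,7,-0.2],[0,9,-0.2],[0,11,-0.2],[0,13,-0.2],[0,15,-0.2],[0,16.8,-0.2],[0,17.8,-0.2],[0,18.3,-0.2],[0,18.3,-0.2]], rotation=[[0,0,0],[0,0,0],[0,0,0],[0,0,0],[0,0,0],[0,0,0],[0,0,0],[0,0,0],[0,0,0],[0,0,0],[0,0,0],[0,0,0]])

```text
t: 3.45
ee_pos: [442.8, 98.3, 38.7]
orientation: [-1.567, -0.126, 0.13]
ft_force: [-0.0, 0.6, 0.1]
width: 36.3
```

Emit:
carry_out(delta_pos=[[0,0,0],[0,0,0],[0,0,0],[0,0,0],[0,0,0],[0,0,0]], rotation=[[0,0,0],[0,0,0],[0,0,0],[0,0,0],[0,0,0],[0,0,0]], hand=255)

```text
t: 3.95
ee_pos: [444.3, 98.2, 40.3]
orientation: [-1.567, -0.128, 0.126]
ft_force: [0.2, -0.5, 6.3]
width: 11.3
```

Run:
```python
from h import *
o=ctrl.get_obs();print(o['t'],o['ee_pos'],o['width'],o['ft_force'])
im=ctrl.get_image('side');cv2.imwrite('pics/s2.png',cv2.resize(im[200:420,200:480,::-1],None,fx=2.5,fy=2.5))
o=ctrl.get_obs();R0=Ro.from_rotvec(o['orientation']).as_matrix()
# arc in tool axes: x fwd, y down
c=166
print(R0.T@bx, R0.T@by)
for th in np.arange(0.1,1.86,.08): 
    d=R0.T@(bx*c*(1-np.cos(th))+np.array([0,0,1])*c*np.sin(th))/10; print('%.2f'%th,d.round(2))
```

```text
3.95 [444.348  98.233  40.344] 11.323302862347497 [ 0.169 -0.521  6.279]
[1.    0.002 0.   ] [-0.  0.  1.]
0.10 [ 0.09 -1.66  0.  ]
0.18 [ 0.27 -2.97  0.  ]
0.26 [ 0.57 -4.27  0.  ]
0.34 [ 0.96 -5.53  0.  ]
0.42 [ 1.45 -6.77  0.  ]
0.50 [ 2.05 -7.96  0.  ]
0.58 [ 2.73 -9.09  0.  ]
0.66 [  3.5  -10.17   0.  ]
0.74 [  4.36 -11.19   0.  ]
0.82 [  5.3  -12.13   0.  ]
0.90 [  6.3  -12.99   0.  ]
0.98 [  7.38 -13.77   0.  ]
1.06 [  8.51 -14.47   0.  ]
1.14 [  9.69 -15.07   0.  ]
1.22 [ 10.92 -15.57   0.  ]
1.30 [ 12.19 -15.97   0.  ]
1.38 [ 13.48 -16.28   0.  ]
1.46 [ 14.79 -16.47   0.  ]
1.54 [ 16.12 -16.56   0.  ]
1.62 [ 17.44 -16.55   0.  ]
1.70 [ 18.77 -16.43   0.  ]
1.78 [ 20.07 -16.2    0.  ]
```

View pics/s2.png

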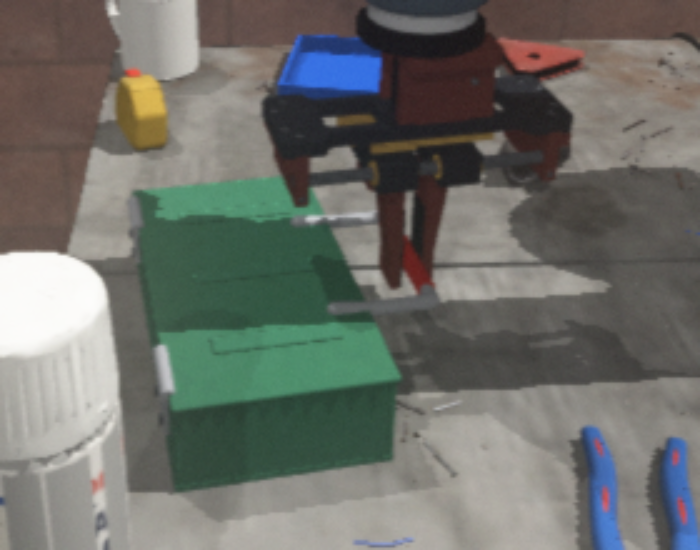

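Side view: the fingers straddle the red sleeve near (415,265) in the crop, and the opening reads 11.3 mm on the 12 mm bar. The grasp is good, so I'll follow the arc.

Emit:
carry_out(delta_pos=[[0.1,-1.66,0],[0.27,-2.97,0],[0.57,-4.27,0],[0.96,-5.53,0],[1.45,-6.77,0],[2.05,-7.96,0],[2.73,-9.09,0],[3.5,-10.17,0],[4.36,-11.19,0],[5.3,-12.13,0],[6.3,-12.99,0],[7.38,-13.77,0]], rotation=[[0,0,0],[0,0,0],[0,0,0],[0,0,0],[0,0,0],[0,0,0],[0,0,0],[0,0,0],[0,0,0],[0,0,0],[0,0,0],[0,0,0]])

```text
t: 5.0
ee_pos: [511.2, 108.9, 177.4]
orientation: [-1.568, -0.118, 0.137]
ft_force: [-17.5, -3.5, 16.4]
width: 11.3
```

Run:
```python
from h import *
o=ctrl.get_obs();print(o['t'],o['ee_pos'],o['width'],o['ft_force'],Rx(bx).T@(o['ee_pos']-[444,98.2,39]))
im=ctrl.get_image('side');cv2.imwrite('pics/s3.png',im[:,:,::-1])
```

```text
5.0 [511.24  108.904 177.418] 11.276626819694718 [-17.476  -3.469  16.428] [  68.086 -138.418   -0.282]
```

View pics/s3.png

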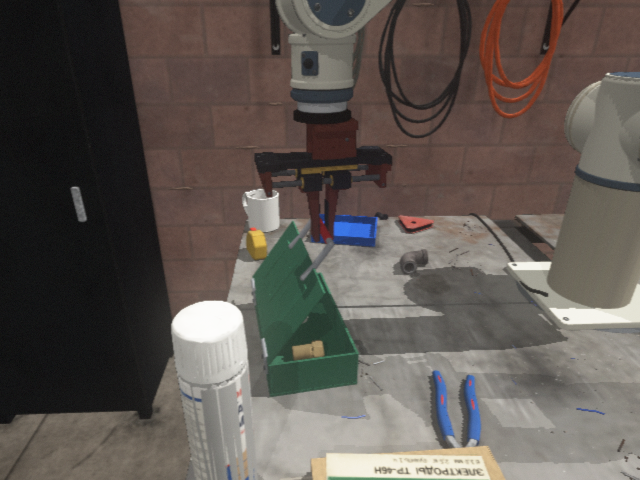

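Side view: the flap is at about 0.95 rad and the coupling shows at (308,350), on the left side of the box. The roughly 24 N force points radially outward, so my arc is a few mm too tight. I'll bias it outward and carry on.

Emit:
carry_out(delta_pos=[[-0.1,-0.3,0],[1.0,-1.0,0],[2.2,-1.6,0],[3.4,-2.1,0],[4.7,-2.55,0],[6.0,-2.85,0]], rotation=[[0,0,0],[0,0,0],[0,0,0],[0,0,0],[0,0,0],[0,0,0]])

```text
t: 5.55
ee_pos: [575.2, 119.1, 206.2]
orientation: [-1.568, -0.126, 0.129]
ft_force: [-2.8, -2.8, 2.8]
width: 11.3
```

Run:
```python
from h import *
o=ctrl.get_obs();print(o['t'],o['ee_pos'],o['width'],o['ft_force'],Rx(bx).T@(o['ee_pos']-[444,98.2,39]))
```

```text
5.55 [575.247 119.136 206.234] 11.327208327274066 [-2.756 -2.849  2.849] [ 132.906 -167.234   -0.507]
```

Emit:
carry_out(delta_pos=[[1.37,-0.2,0],[2.72,-0.28,0],[4.06,-0.28,0],[5.4,-0.13,0],[6.5,0.1,0],[6.7,0.12,0],[6.7,0.12,0],[6.7,0.12,0]], rotation=[[0,0,0],[0,0,0],[0,0,0],[0,0,0],[0,0,0],[0,0,0],[0,0,0],[0,0,0]])

```text
t: 6.22
ee_pos: [641.5, 129.9, 204.5]
orientation: [-1.568, -0.127, 0.127]
ft_force: [0.4, -4.8, 1.0]
width: 11.0
```

Run:
```python
from h import *
o=ctrl.get_obs();print(o['t'],o['ee_pos'],o['width'],o['ft_force'],Rx(bx).T@(o['ee_pos']-[444,98.2,39]))
im=ctrl.get_image('side');cv2.imwrite('pics/s4.png',im[:,:,::-1])
```

```text
6.2167 [641.49  129.875 204.525] 11.005450830076645 [ 0.38  -4.758  1.015] [ 200.014 -165.525   -0.593]
```

View pics/s4.png

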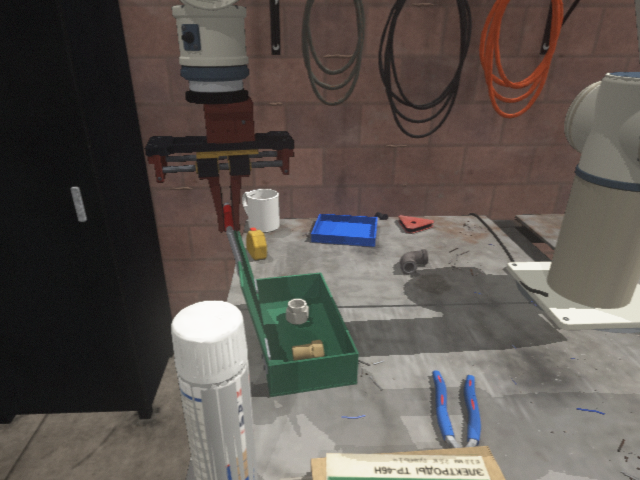

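Side view: the flap leans past upright, with its handle held at (229,215). The nut is at (297,312) and the coupling at (308,350). I'll let go and rise.

Emit:
carry_out(delta_pos=[[0,0,0],[0,0,0],[0,0,0],[0,0,0],[0,-0.5,0],[0,-2,0],[0,-4,0],[0,-6,0],[0,-7.5,0],[0,-8,0],[0,-8,0]], rotation=[[0,0,0],[0,0,0],[0,0,0],[0,0,0],[0,0,0],[0,0,0],[0,0,0],[0,0,0],[0,0,0],[0,0,0],[0,0,0]], hand=130)

```text
t: 7.18
ee_pos: [642.5, 130.8, 286.5]
orientation: [-1.567, -0.13, 0.125]
ft_force: [-0.5, 0.5, 0.1]
width: 43.0
```

Run:
```python
from h import *
o=ctrl.get_obs();print(o['t'],o['ee_pos'],o['width'],o['ft_force'])
S=cam('scene');D=cam('side')
for n in ('side','scene'):
    im=ctrl.get_image(n);cv2.imwrite(f'pics/{n}5.png',im[:,:,::-1])
a=cv2.imread('pics/side5.png')[190:400,200:400];b=cv2.imread('pics/scene5.png')[100:280,190:360]
cv2.imwrite('pics/v5.png',np.hstack([cv2.resize(a,(400,420)),cv2.resize(b,(397,420))]))
```

```text
7.1833 [642.508 130.774 286.516] 43.02727822178138 [-0.488  0.459  0.132]
```

View pics/v5.png

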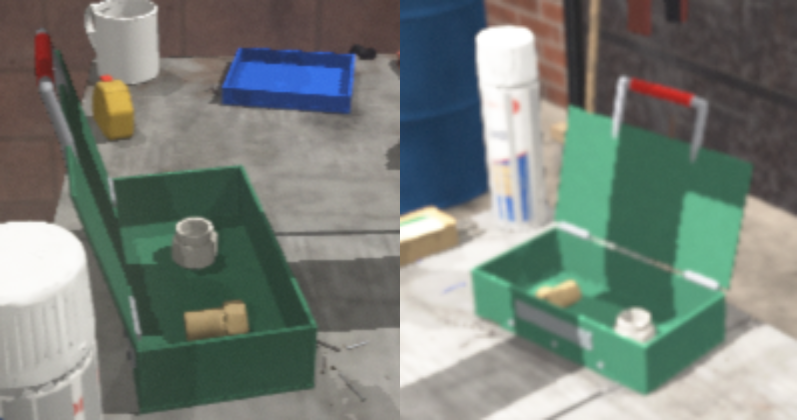

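Run:
```python
from h import *
S=cam('scene');D=cam('side');o=ctrl.get_obs()
for n,C in (('scene',S),('side',D)):
    im=cv2.imread(f'pics/{n}5.png');m=mask(im,(12,80,70),(28,255,255))
    x0,y0,x1,y1=(200,180,330,290) if n=='scene' else (240,270,370,400)
    k=np.zeros_like(m);k[y0:y1,x0:x1]=m[y0:y1,x0:x1]
    c=blobs(k,1)[0];r=cv2.minAreaRect(c);p=onz(C,r[0],17.5);print(n,r,p,[(p-BC)@bx,(p-BC)@by])
print(delta(o,[546.4-8,115.6+50,270],Rx(by)))
```

```text
scene ((206.1999969482422, 202.3999786376953), (8.049844741821289, 16.099689483642578), 63.43495178222656) [512.521 358.928  17.5  ] [np.float64(5.811016742517253), np.float64(245.60635785803774)]
side ((307.54052734375, 349.7432556152344), (16.111101150512695, 30.08501625061035), 80.53767395019531) [535.337 165.223  17.5  ] [np.float64(-2.914645597217513), np.float64(50.757703790877144)]
(array([-9.591,  1.412,  5.124]), array([-0.001, -1.571, -0.001]))
```

Emit:
carry_out(delta_pos=[[-0.4,0,0.2],[-1.2,0,0.6],[-2,0,1],[-2.9,0,1.5],[-3.8,0,2],[-4.7,0,2.5],[-5.6,0,3],[-6.5,0,3.5],[-7.4,0,3.9],[-8.3,0,4.3],[-9.2,0,4.7],[-10,0,5.1]], rotation=[[0,-0.05,0],[0,-0.15,0],[0,-0.26,0],[0,-0.37,0],[0,-0.48,0],[0,-0.59,0],[0,-0.7,0],[0,-0.81,0],[0,-0.92,0],[0,-1.03,0],[0,-1.14,0],[0,-1.22,0]], hand=90)

```text
t: 8.28
ee_pos: [533.4, 164.6, 283.1]
orientation: [-1.289, -1.071, 1.075]
ft_force: [-0.3, 0.3, -0.5]
width: 57.0
```

Emit:
carry_out(delta_pos=[[0,0.4,0],[0,1.2,0],[0,2.0,0],[0,3.0,0],[0,3.5,0],[0,3.5,0],[0,3.5,0]], rotation=[[0,-0.1,0],[0,-0.2,0],[0,-0.3,0],[0,-0.35,0],[0,-0.35,0],[0,-0.35,0],[0,-0.35,0]])

```text
t: 8.87
ee_pos: [534.4, 164.6, 248.9]
orientation: [-1.128, -1.324, 1.327]
ft_force: [-0.6, -0.1, 0.3]
width: 56.7
```

Run:
```python
from h import *
o=ctrl.get_obs();print(o['t'],o['ee_pos'],o['width'],o['ft_force'],o['qpos'])
im=ctrl.get_image('wrist')[:,:,::-1].copy();cv2.imwrite('pics/w6.png',im)
C=cam('wrist',o);print(proj(C,[535.3,165.2,17.5]))
m=mask(im,(12,80,60),(30,255,255));m=cv2.morphologyEx(m,cv2.MORPH_OPEN,np.ones((3,3)))
for c in blobs(m,4):
    r=cv2.minAreaRect(c);p=onz(C,r[0],20);b=cv2.boxPoints(r);print(r,p,(p-BC)@bx,(p-BC)@by);print([onz(C,u,17.5)[:2] for u in b])
```

```text
8.8667 [534.413 164.575 248.9  ] 56.720501739699905 [-0.6   -0.134  0.258] [ 0.277  0.297  1.752  0.     1.094 -1.453]
[322.646 213.122]
((416.5, 453.5), (23.0, 419.0), 90.0) [831.668 337.234  20.   ] 317.28086453100957 172.72097833261157
[array([858.899,  63.938]), array([772.773, 604.728]), array([808.641, 619.032]), array([896.567,  66.691])]
((548.9036865234375, 143.82110595703125), (67.33518981933594, 221.16209411621094), 16.69924545288086) [427.304 382.087  20.   ] -74.5546443107511 282.20735091511773
[array([536.86 , 346.866]), array([325.321, 348.851]), array([331.455, 415.517]), array([547.224, 424.5  ])]
((463.6878356933594, 385.9776306152344), (75.4907455444336, 26.19597625732422), 83.21102905273438) [721.499 371.418  20.   ] 214.06778881258575 224.22614002198603
[array([677.376, 338.806]), array([668.342, 368.668]), array([771.917, 409.001]), array([781.838, 377.244])]
((182.2465057373047, 386.0293273925781), (26.31418800354004, 75.37252807617188), 6.788974285125732) [776.304  28.122  20.   ] 212.78416868453206 -123.4144595668371
[array([835.767,   8.101]), array([725.049,  14.093]), array([724.344,  45.393]), array([835.329,  41.478])]
```

View pics/w6.png

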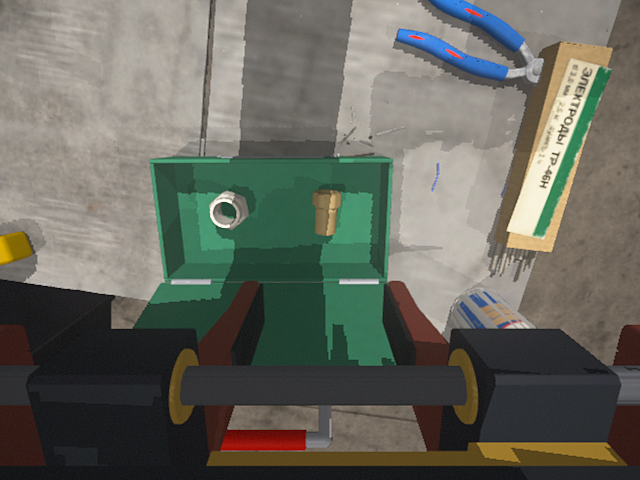

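Run:
```python
from h import *
o=ctrl.get_obs();C=cam('wrist',o);im=cv2.imread('pics/w6.png')
m=mask(im,(10,70,60),(32,255,255));k=np.zeros_like(m);k[175:260,290:365]=m[175:260,290:365]
pts=cv2.findNonZero(k);pts=max(blobs(k,1),key=len);r=cv2.minAreaRect(pts);print(r)
X=np.array([onz(C,u,20) for u in cv2.boxPoints(r)]);print(X)
p=X.mean(0);print(p,(p-BC)@bx,(p-BC)@by, [np.linalg.norm(X[i]-X[i-1]) for i in range(2)])
e=X[1]-X[0] if np.linalg.norm(X[1]-X[0])>np.linalg.norm(X[2]-X[1]) else X[2]-X[1]
a=np.arctan2(e[1],e[0]);a=(a+np.pi/2)%np.pi-np.pi/2;print('axis',a,'yaw',YAW)
cv2.imwrite('pics/z6.png',cv2.resize(np.hstack([im[170:260,280:370],cv2.merge([k]*3)[170:260,280:370]]),None,fx=4,fy=4))
# box check
g=mask(im,(60,80,30),(90,255,255));
for b in [(-62,-115),(-62,115)]: print(proj(C,BC+bx*b[0]+by*b[1]+[0,0,55]))
```

```text
((326.5, 212.5), (45.0, 27.0), 90.0)
[[512.623 151.319  20.   ]
 [508.106 179.518  20.   ]
 [556.55  187.912  20.   ]
 [561.22  158.739  20.   ]]
[534.625 169.372  20.   ] -2.9481562273340645 54.9670821004762 [np.float64(49.15976617425233), np.float64(28.5582162350077)]
axis 0.17158032105980126 yaw 0.162
[146.245 158.884]
[390.627 158.112]
```

View pics/z6.png

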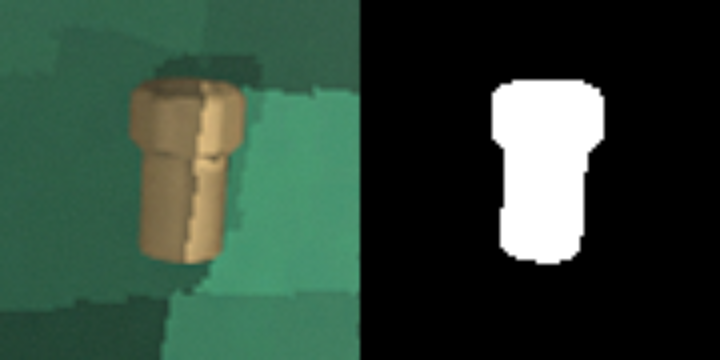

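The wrist view shows the coupling at (326,212), head toward the front, with its axis along the box's x. I'll grip the round tail behind the head.

Run:
```python
from h import *
o=ctrl.get_obs();p=BC+5*bx+53.8*by;p[2]=7;print(p,delta(o,p,Rx(by)))
```

```text
[542.657 169.502   7.   ] (array([ 0.351, 24.244, -0.87 ]), array([-0.001, -0.002, -0.   ]))
```

Emit:
carry_out(delta_pos=[[0.1,1,-0.3],[0.3,3,-0.6],[0.35,5.5,-0.9],[0.35,8,-0.9],[0.35,10.5,-0.9],[0.35,13,-0.9],[0.35,15.5,-0.9],[0.35,17.5,-0.9],[0.35,19,-0.9],[0.35,20,-0.9],[0.35,20.5,-0.9],[0.35,20.5,-0.9]], rotation=[[0,0,0],[0,0,0],[0,0,0],[0,0,0],[0,0,0],[0,0,0],[0,0,0],[0,0,0],[0,0,0],[0,0,0],[0,0,0],[0,0,0]])

```text
t: 9.92
ee_pos: [542.8, 169.5, 43.7]
orientation: [-1.128, -1.326, 1.328]
ft_force: [0.1, 0.5, -0.1]
width: 56.6
```

Emit:
carry_out(delta_pos=[[0,0.8,0],[0,1.6,0],[0,2.4,0],[0,3.1,0],[0,3.6,0],[0,3.75,0],[0,3.75,0]], rotation=[[0,0,0],[0,0,0],[0,0,0],[0,0,0],[0,0,0],[0,0,0],[0,0,0]])

```text
t: 10.5
ee_pos: [542.9, 169.5, 6.6]
orientation: [-1.128, -1.326, 1.328]
ft_force: [0.3, 0.6, 0.1]
width: 56.7
```

Run:
```python
from h import *
o=ctrl.get_obs();p=BC+5*bx+53.8*by;p[2]=7;print(o['ee_pos'],o['ft_force'],delta(o,p,Rx(by)))
im=ctrl.get_image('side')[:,:,::-1];cv2.imwrite('pics/s7.png',cv2.resize(im[200:420,200:480],None,fx=2.5,fy=2.5))
```

```text
[542.854 169.498   6.599] [0.284 0.63  0.143] (array([ 0.004, -0.04 ,  0.019]), array([-0.001, -0.001, -0.   ]))
```

View pics/s7.png

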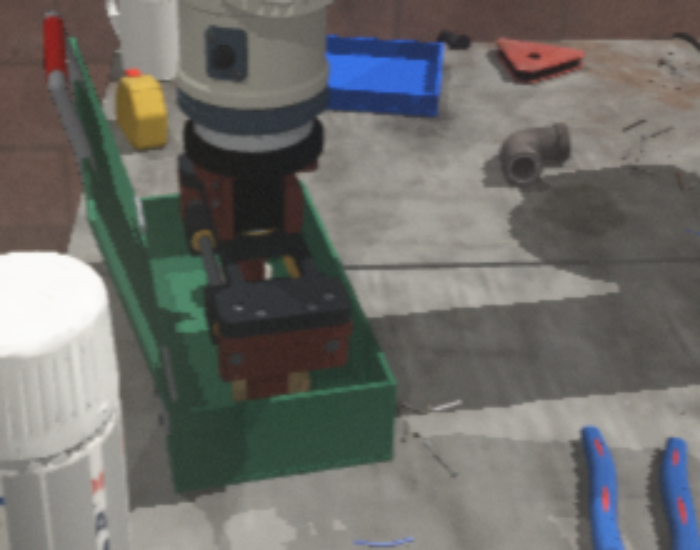

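The gripper is inside the box, with brass visible on both sides of the finger near (240,385) and (298,383). Forces read about zero and the flap is clear. I'll close and lift.

Emit:
carry_out(delta_pos=[[0,0,0],[0,0,0],[0,0,0],[0,0,0],[0,0,0],[0,0,0],[0,0,0],[0,0,0]], rotation=[[0,0,0],[0,0,0],[0,0,0],[0,0,0],[0,0,0],[0,0,0],[0,0,0],[0,0,0]], hand=255)

```text
t: 11.22
ee_pos: [543.3, 169.5, 7.4]
orientation: [-1.129, -1.327, 1.327]
ft_force: [-0.9, -1.8, 2.4]
width: 26.2
```

Emit:
carry_out(delta_pos=[[0,-0.4,0],[0,-1.2,0],[0,-2.5,0],[0,-4,0],[0,-6,0],[0,-8,0],[0,-10,0],[0,-12,0],[0,-13.5,0],[0,-14.5,0],[0,-15,0],[0,-15,0]], rotation=[[0,0,0],[0,0,0],[0,0,0],[0,0,0],[0,0,0],[0,0,0],[0,0,0],[0,0,0],[0,0,0],[0,0,0],[0,0,0],[0,0,0]])

```text
t: 12.22
ee_pos: [543.7, 169.8, 158.7]
orientation: [-1.13, -1.329, 1.326]
ft_force: [0.5, -0.9, -0.6]
width: 26.2
```

Run:
```python
from h import *
o=ctrl.get_obs();print(o['ee_pos'],o['ft_force'],o['width'])
im=ctrl.get_image('side')[:,:,::-1];cv2.imwrite('pics/s8.png',cv2.resize(im[180:420,200:480],None,fx=2.5,fy=2.5))
S=cam('scene')
T=[onz(S,u,22) for u in [(385,319),(434,366),(360,404),(317,350)]];T=np.array(T);print(T)
im=cv2.imread('pics/scene0.png');cv2.imwrite('pics/tr.png',cv2.resize(im[310:420,300:450],None,fx=4,fy=4))
D=cam('side');im=cv2.imread('pics/side0.png');cv2.imwrite('pics/tr2.png',cv2.resize(im[205:255,300:390],None,fx=6,fy=6))
```

```text
[543.733 169.821 158.655] [ 0.474 -0.893 -0.599] 26.15072121142396
[[ 506.057 -254.419   22.   ]
 [ 478.114 -379.095   22.   ]
 [ 336.695 -348.121   22.   ]
 [ 363.671 -227.2     22.   ]]
```

View pics/s8.png

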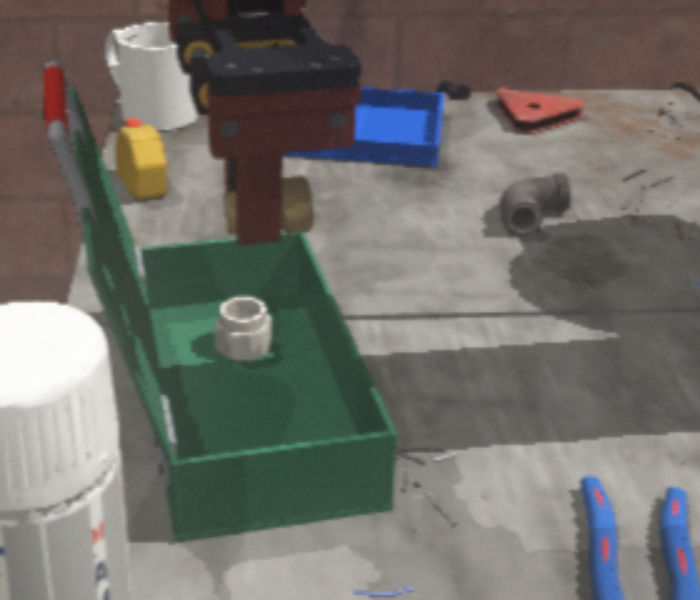

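View pics/tr.png

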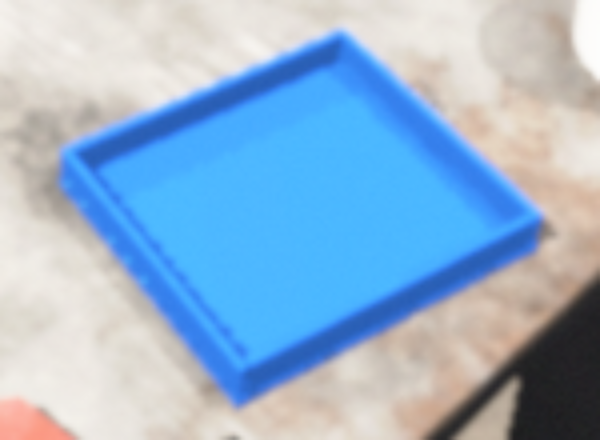

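View pics/tr2.png

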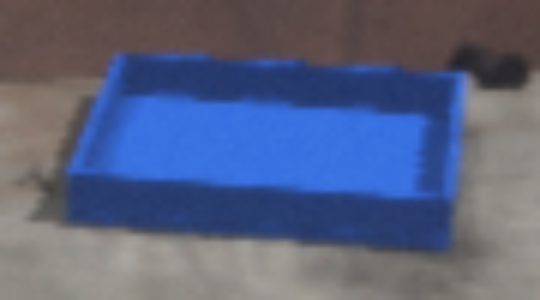

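The side view shows the coupling held at (270,205) in the crop, the nut still in the box and the flap open. Next I'll fix the tray's position.

Run:
```python
from h import *
S=cam('scene');D=cam('side');o=ctrl.get_obs()
s=[(385,318),(435.7,364.3),(360,403),(316.3,348)];d=[(311.3,235),(319.7,214.2),(377,217),(374.5,238)]
X=[];
for u,v in zip(s,d):
    x,e=tri(S,u,D,v);X.append(x);print(x,'gap %.1f'%e,onz(S,u,22)[:2],onz(D,v,22)[:2])
X=np.array(X);c=X.mean(0);e=(X[0]+X[1]-X[2]-X[3]);tx=e[:2]/np.linalg.norm(e[:2]);print('tray',c,np.arctan2(tx[1],tx[0]),tx)
tx=np.r_[tx,0];ty=np.array([-tx[1],tx[0],0]);p=c+8*tx
for z in (159,9): p[2]=z;print(p,delta(o,p,Rx(ty)))
```

```text
[ 512.197 -249.477   17.072] gap 0.8 [ 508.125 -252.698] [ 512.356 -238.139]
[ 485.306 -377.122   18.074] gap 2.1 [ 483.15  -378.861] [ 485.206 -365.641]
[ 339.684 -345.827   19.689] gap 0.4 [ 337.997 -346.932] [ 340.967 -340.505]
[ 367.695 -221.214   19.353] gap 0.0 [ 365.907 -223.102] [ 368.822 -215.576]
tray [ 426.22  -298.41    18.547] -0.2024725797049295 [ 0.98  -0.201]
[ 434.057 -300.019  159.   ] (array([-44.604,  -0.162,  18.31 ]), array([0.001, 0.364, 0.   ]))
[ 434.057 -300.019    9.   ] (array([-44.606,  14.838,  18.321]), array([0.001, 0.364, 0.   ]))
```

Emit:
carry_out(delta_pos=[[-0.8,0,0.3],[-2.4,0,1.0],[-4.4,0,1.8],[-6.5,0,2.7],[-8.6,0,3.5],[-10.7,0,4.4],[-12.8,0,5.3],[-14.9,0,6.1],[-17,0,7.0],[-19.1,0,7.9],[-21.2,0,8.7],[-22.5,0,9.2]], rotation=[[0,0,0],[0,0,0],[0,0.02,0],[0,0.05,0],[0,0.08,0],[0,0.12,0],[0,0.16,0],[0,0.2,0],[0,0.25,0],[0,0.3,0],[0,0.34,0],[0,0.364,0]])

```text
t: 13.27
ee_pos: [486.8, -69.2, 156.0]
orientation: [-1.298, -1.054, 1.058]
ft_force: [0.4, 0.7, -1.1]
width: 26.4
```

Run:
```python
from h import *
o=ctrl.get_obs();print(o['ee_pos'],o['width'],o['ft_force'],o['qpos'])
ty=np.array([.201,.98,0]);print(delta(o,[433,-301,159],Rx(ty)))
```

```text
[486.77  -69.214 156.043] 26.401137362511093 [ 0.378  0.72  -1.097] [-0.165  0.328  1.969 -0.001  0.847 -1.53 ]
(array([-23.788,  -0.282,   0.529]), array([-0.003, -0.003, -0.001]))
```

Emit:
carry_out(delta_pos=[[-1,0,0],[-3,0,0.1],[-5.2,0,0.1],[-7.6,0,0.2],[-10,0,0.2],[-12.4,0,0.3],[-14.8,0,0.3],[-17.2,0,0.4],[-19.6,0,0.4],[-21.8,0,0.5],[-23.2,0,0.5],[-23.8,0,0.5]], rotation=[[0,0,0],[0,0,0],[0,0,0],[0,0,0],[0,0,0],[0,0,0],[0,0,0],[0,0,0],[0,0,0],[0,0,0],[0,0,0],[0,0,0]])

```text
t: 14.27
ee_pos: [435.0, -300.8, 156.6]
orientation: [-1.298, -1.057, 1.058]
ft_force: [-0.2, -0.6, -1.3]
width: 26.3
```

Emit:
carry_out(delta_pos=[[0,0,0],[0,1,0],[0,2.5,0],[0,4.2,0],[0,6,0],[0,7.8,0],[0,9.4,0],[0,10.4,0],[0,11,0],[0,11,0]], rotation=[[0,0,0],[0,0,0],[0,0,0],[0,0,0],[0,0,0],[0,0,0],[0,0,0],[0,0,0],[0,0,0],[0,0,0]])

```text
t: 15.1
ee_pos: [435.1, -298.2, 45.9]
orientation: [-1.295, -1.058, 1.059]
ft_force: [0.1, -0.1, -1.1]
width: 26.2
```

Run:
```python
from h import *
o=ctrl.get_obs();print(o['t'],o['ee_pos'],o['width'],o['ft_force'],o['qpos'])
ty=np.array([.201,.98,0]);print(delta(o,[433,-301,9],Rx(ty)))
im=ctrl.get_image('scene')[:,:,::-1];cv2.imwrite('pics/c9.png',im)
im=ctrl.get_image('wrist')[:,:,::-1];cv2.imwrite('pics/w9.png',im)
```

```text
15.1 [ 435.15  -298.188   45.871] 26.171749400692704 [ 0.135 -0.134 -1.122] [-0.623  0.559  1.938  0.     0.647 -1.992]
(array([-0.322,  3.687,  0.146]), array([-0.002,  0.   ,  0.001]))
```

View pics/c9.png

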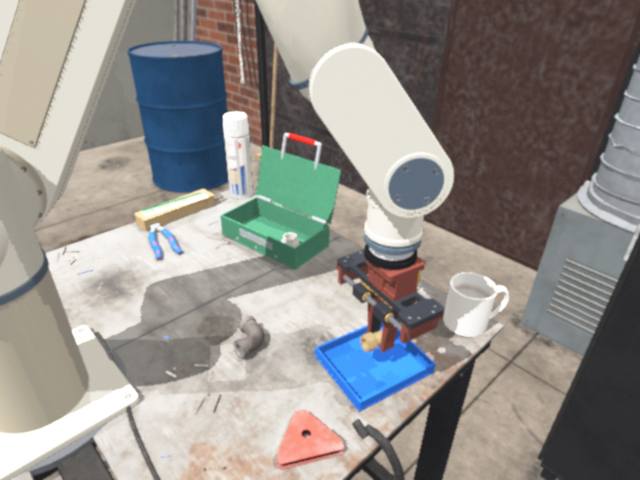

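View pics/w9.png

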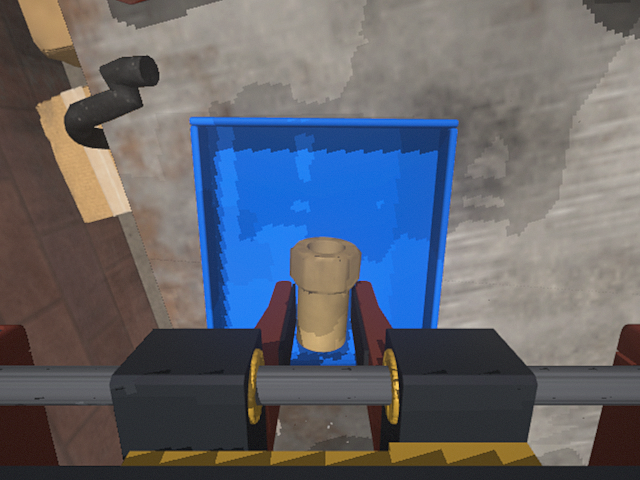

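Wrist view: the coupling is centred between the tray's side walls (200 to 450 px at its row), and the tray's front rim is at row 122. I'll check that rim position before lowering.

Run:
```python
from h import *
o=ctrl.get_obs();C=cam('wrist',o)
tx=np.array([.98,-.201,0]);
for u in [(191,120),(457,121)]:
    p=onz(C,u,22);print(p)
a=(onz(C,(191,120),22)+onz(C,(457,121),22))/2+75*tx;print('tray centre',a)
```

```text
[ 339.681 -344.001   22.   ]
[ 365.993 -218.51    22.   ]
tray centre [ 426.337 -296.33    22.   ]
```

The tray centre comes out at (426,-296), which agrees, so I'll lower and release.

Emit:
carry_out(delta_pos=[[0,0.8,0],[0,1.6,0],[0,2.4,0],[0,3.0,0],[0,3.5,0],[0,3.65,0],[0,3.65,0]], rotation=[[0,0,0],[0,0,0],[0,0,0],[0,0,0],[0,0,0],[0,0,0],[0,0,0]])

```text
t: 15.78
ee_pos: [435.3, -299.2, 10.0]
orientation: [-1.297, -1.058, 1.059]
ft_force: [-0.0, 0.1, 0.2]
width: 26.2
```

Emit:
carry_out(delta_pos=[[0,0,0],[0,0,0],[0,0,0],[0,0,0],[0,0,0],[0,-0.5,0],[0,-1.5,0],[0,-3,0],[0,-5,0],[0,-8,0],[0,-11,0],[0,-13,0]], rotation=[[0,0,0],[0,0,0],[0,0,0],[0,0,0],[0,0,0],[0,0,0],[0,0,0],[0,0,0],[0,0,0],[0,0,0],[0,0,0],[0,0,0]], hand=110)

```text
t: 16.78
ee_pos: [436.3, -299.8, 144.1]
orientation: [-1.301, -1.06, 1.058]
ft_force: [0.3, -0.1, 0.4]
width: 50.0
```

Emit:
carry_out(delta_pos=[[0,0,0],[0,0,0],[0,0,0],[0,0,0],[0,0,0],[0,0,0]], rotation=[[0,0,0],[0,0,0],[0,0,0],[0,0,0],[0,0,0],[0,0,0]])

```text
t: 17.28
ee_pos: [435.1, -299.0, 139.6]
orientation: [-1.296, -1.058, 1.059]
ft_force: [0.1, -0.8, -0.8]
width: 49.7
```

Run:
```python
from h import *
o=ctrl.get_obs();print(o['t'],o['ee_pos'],o['width'],o['ft_force'])
im=ctrl.get_image('scene')[:,:,::-1];cv2.imwrite('pics/c10.png',im)
o=ctrl.get_obs();im=ctrl.get_image('wrist')[:,:,::-1].copy();cv2.imwrite('pics/w10.png',im)
C=cam('wrist',o);m=mask(im,(10,70,60),(32,255,255));k=np.zeros_like(m);k[130:330,230:420]=m[130:330,230:420]
r=cv2.minAreaRect(blobs(k,1)[0]);p=onz(C,r[0],17.5);tx=np.array([.98,-.201,0]);ty=np.array([.201,.98,0]);q=p-[425.5,-298,0];print(r,p,q@tx,q@ty)
```

```text
17.2833 [ 435.089 -298.959  139.605] 49.74219408870911 [ 0.068 -0.759 -0.824]
((324.0, 227.5), (61.0, 38.0), 90.0) [ 426.525 -296.034   17.5  ] 0.6093224142619071 2.1330953406929622
```

View pics/c10.png

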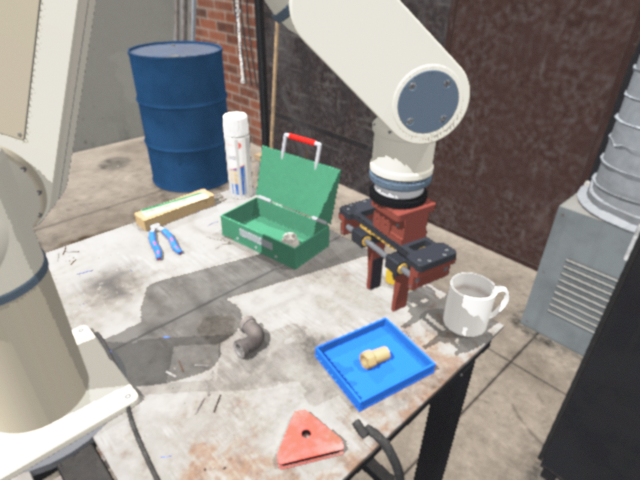

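View pics/w10.png

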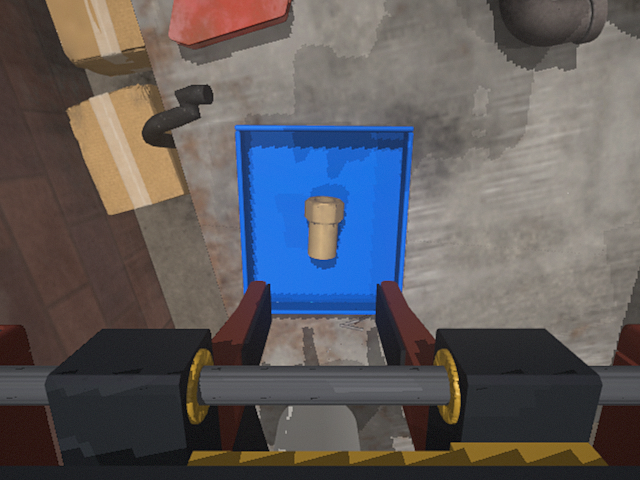

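The coupling lies in the tray centre, at wrist pixel (324,228) and scene pixel (375,357). The nut is in the box at scene (290,238), the flap stands open and the gripper is clear. I'll hand in.

```bash
python3 -c "
from workcell import ctrl
print(ctrl.close_job())"
```

```text
the job is handed in; nothing more can be done
None
```

I swung the flap over by its handle until it rested on its stop, then gripped the coupling by its round tail, lifted it out and set it in the tray. I handed the job in at about 17.4 s of the 56 s allowed; no verdict comes back.

**Last checks:**
- **Coupling:** its measured centre is about 1 mm lengthwise and 2 mm across from the tray's centre.
- **Union nut:** it is visible standing in the box. I checked this by eye only and did not measure its position.
- **Flap:** it stands open in the final scene picture. I did not measure the final angle; when I let go, the handle's position put it at about 1.78 rad.
- **Gripper:** it is about 140 mm above the bench, and the wrist force reads about 1 N, in line with touching nothing.

**What disagreed:** on the way up my planned arc was about 3 to 4 mm too tight, which pushed the wrist force to about 24 N. I moved the path outward and it dropped to about 5 N.

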